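# Click the grinder's index dial to the tall post and push the lock home

### The arm

A 6-joint arm with a two-finger parallel gripper is mounted at the origin on the work surface. World frame = base frame: x ahead of the robot, y to its left, z up, the work surface at z = 0. Lengths are in m, angles in rad, forces in N, time in s.
With the tool pointing down it reaches from about 0.3 to 0.825 m from the base axis. Payload 5.4 kg.
Tool frame: the origin (TCP) lies on the centre line of the jaws, within the pads' length; the fingertips stand 17 mm ahead of it and the grasp point (between the pads) lies 2 mm behind it; z points along the fingers, y is the line along which they close (so a half turn about z gives the same grasp; the last joint's range is limited). The gripper opens to 92 mm and grips with 3 to 60 N. Pads are 20 mm wide; open, the fingers measure 128 mm over their backs; the gripper's body (75 mm by 189 mm) begins 69 mm behind the grasp point.
Start: joints at [1.046, 0.158, 1.597, -0, 1.386, -0.21], TCP at [0.178, 0.547, 0.232] pointing down, gripper open.
Joint ranges: [-2.91, 2.91], [-0.94, 2.29], [0.18, 2.7], [-1.29, 4.43], [0.17, 2.64], [-3, 3]. Speed limits (rad/s): [2.57, 2.57, 3.14, 3.14, 3.14, 3.14].

### API

Orientations are given as [roll, pitch, yaw] about the fixed x, y, z axes, in that order (R = Rz(yaw) Ry(pitch) Rx(roll)).
In Python, from bench import bot, get_image, workorder, outline_of gives the robot as it stands.
- The arm moves only by the tool apply_moves, never from a script. Its argument "increments" is one flat list of numbers, 7 for each row, row after row: the opening, from -1 (shut) to 1 (fully open), then the shift along the world's x, y, z as a fraction of full scale, then the turn, a rotation vector about the world's x, y, z as a fraction of full scale. A call has 1 to 8 rows; each row shifts and turns the commanded pose from where the row before left it; what a row does not reach is not made up. Full scale, the value 1, is 0.02 m for a shift and 0.1 rad for a turn. A row lasts 1/10 s, in which the tool goes at most 50 mm and 8.59 degrees, less where a joint would pass 70% of its speed; a pose out of reach is approached as far as the arm can. A call with a number of a shift or a turn outside -1 to 1 is refused whole. A call with a gripper value outside its range is refused whole. The fingers move at their own pace and stop on an object; the grip force is fixed at half the most. Time passes only in rows, so rows that do not move let the fingers close. It gives the time, the measured TCP pose, the force, the opening and the grip force at its end, in the units of the state.
- bot.get_state(): the state, without advancing time (a new reading comes with each control period).
- get_image(name): name is "scene" or "top"; returns a dict with "pixels" (400x640x3 uint8, blue, green, red), "z_map" (400x640 float32, m along the optical axis (not along the pixel's ray), 0 where there is no reading), "fov_y" (degrees; the focal length in pixels is half the picture's height over the tangent of half this angle, whatever the lens; pixels are square), "cx", "cy" (the principal point, pixels), "R" (3x3) and "t" (3): a world point X has camera coordinates R X + t. Camera axes: x right, y down, z forward; pixel columns grow to the right and rows downward; lengths in m; the calibration is good to about 2 mm. A picture is of the moment at which its call begins.
- workorder.finish_job(): hands the job in; it is judged then, once.
Trained networks look in a picture, given as the dict that the camera call returned (one of the last four; its "shot" number tells which), for a name from the list of things; names that differ only in an ending like _2 or _b are one class to them, and where a whole thing is asked for, a point or a joint stands for the part that bears it (a point fixed in the world has none). Each returns a list of dicts, best first, with "confidence" (0 to 1); they miss things now and then, are a little off and sometimes report something else, mostly with a low value. They report only what shows in the picture. A call takes as long as a camera call.
- outline_of(thing, picture): "pixels" (400x640 bool, what is visible of it) and "box" ([left, top, right, bottom] in pixels, round what is visible of it).
The state is a dict: "time_s": time; "qpos": joint angles; "qd": joint speeds; "tau": joint torques, N m; "position": TCP position; "orientation": TCP orientation; "force": force on the tool from outside, world axes, zero at the start; "moment": the same for the moment, N m; "opening": finger opening in m; "finger_force": force on a finger pad.
Only numpy, scipy, OpenCV 4.12 (cv2) and the standard library are available. Lean on these libraries where they do the work, as an engineer would, in place of code of your own. Each camera call takes 0.05 s, during which the arm holds its last target. There are 200 camera calls.

### The job

Set the tool rest of the hand-cranked grinder: press a fingertip on the big knurled dial and drag it round one click, so that its pointer settles opposite the taller of the two posts behind it. Then push the lock bolt beside the dial fully home towards the dial with a finger, without pinching it, and let go. Leave the crank and everything else lying about where it is.

Things in the scene. Friction and masses are not known exactly. Their poses are not given: they have to be found in the camera images.
- grinder: Green base plate of the hand-cranked grinder, fixed, x -95 to 105, y -380 to 200, 12 mm thick. Origin on the cart top under the dial's axis; +x is where the pointer points at mid detent (roughly away from the robot), +y runs from the dial to the lock bolt, z up. Wheel, gear case and crank stand at y -465 to -185, up to 0.23 m high; a tool rest 108 mm high at x -68, y -200
- dial (a joint): Knurled dial, 101 mm dia., 28 mm thick, flat top, vertical axis. Rad, positive anticlockwise from above. Detents at -0.5, 0, 0.5; starts near 0, the middle one. Half way between it snaps on by itself; stops at +-0.6. Needs about 0.07 N m (2 N at 35 mm radius). It rides on a spring: pressed, it begins to sink at 3 N and is 6 mm down on its stop at 12 N
- dial_top (a point): Centre of the dial's flat top face, 62 mm above the cart when not pressed; on the turning axis. The face is usable out to 47 mm radius (a thin pointer line along it is flush)
- pointer_tip (a point): Outer end of the dial's pointer nose, 59 mm from the axis, level with the top face; turns with the dial
- tall_post_top (a point): Top centre of the taller steel post (12 mm dia., 46 mm high above the 12 mm base plate), 72 mm from the dial's axis. It stands at either the +0.5 or the -0.5 rad detent, the low post at the other; differs from start to start
- low_post_top (a point): Top centre of the low steel post (12 mm dia., 14 mm high above the base plate), 72 mm from the dial's axis at the other outer detent
- bolt (a joint): Lock bolt: steel bar 24 mm wide, 70 mm long plus a small nose, 13 to 39 mm above the cart, sliding in a guide along the grinder's -y towards the dial. Metres: 0 to 0.008 at the start (pulled out), 0.025 when fully home on its stop; stays where it is left; takes about 2 to 3 N
- bolt_end (a point): Centre of the bolt's outer end face (24 mm wide, 26 mm high, facing the grinder's +y), 26 mm above the cart, moves with the bolt: 158 mm from the dial's axis at joint 0, 133 mm when home. The guide ends 125 mm from the axis; beyond the end face is only the bare base plate (12 mm high)
- wheel_mark (a point): A point on the side face of the grinding wheel, 60 mm from its axle, on the side towards the dial. Wheel and wooden-handled crank turn together, stiffly; leave them alone
- padlock: Chrome padlock lying flat behind the base plate, body 44 x 50 x 22 mm with shackle; origin under the body's centre; loose
- gate_hinge: Galvanized gate hinge, 32 x 177 mm, 16 mm high at the knuckle, lying behind the base plate; origin under its middle; loose
- file: Steel file with wooden handle, 300 mm long along the frame's y, 22 mm high, lying between the robot and the base plate; loose
- washer: Bronze hinge washer, 36 mm dia., 5 mm thick, lying on the base plate on the robot's side of the bolt guide; loose
- oil_can: Grey oil bottle, 56 mm dia., 120 mm tall, standing behind the base plate; origin under its centre; loose
- screwdriver: Screwdriver, 170 mm long, lying between the robot and the base plate; loose

How it is judged:
By the outcome, as a careful person would: the job done as asked, in the order asked, and still so for the second after the job is handed in, with the robot touching nothing.
It also fails if it takes over 48 s, if anything falls off the work surface, if the arm or the gripper's body presses on something with over 40 N, if the wrist force passes 120 N, or if a joint passes its speed limit or range.

## Working session

There is one attempt and no reset: what is moved stays moved. The work goes in short steps, Python scripts to look and compute and a tool call to move; the robot and the scene stay as the last step left them, time stands still between calls to the robot, and variables do not carry over. Pictures are saved under pics/ and viewed, at most 10 in all, crops included, and the job is handed in when it is done.

Besides the shell and the picture viewer there is one more tool, called after ">>>" as name(argument=value, ...), one argument or row to a line, values as JSON. apply_moves: Moves the arm, as the interface text tells. Shift numbers are shares of 0.02 m and turn numbers shares of 0.1 rad, none past 1 either way. Its arguments: {"type":"object","properties":{"increments":{"type":"array"}},"required":["increments"]}

```bash
mkdir -p pics; cat > h.py <<'E'
import numpy as np, cv2
from bench import bot,get_image,workorder,outline_of
def cloud(p):
    z=p["z_map"];f=200/np.tan(np.radians(p["fov_y"])/2)
    v,u=np.mgrid[:400,:640]
    c=np.stack([(u-p["cx"])/f*z,(v-p["cy"])/f*z,z],-1)
    w=(c-p["t"])@np.array(p["R"]); w[z==0]=np.nan
    return w
def proj(p,X):
    f=200/np.tan(np.radians(p["fov_y"])/2)
    c=np.array(p["R"])@X+p["t"]; return c[:2]/c[2]*f+[p["cx"],p["cy"]]
E
python3 - <<'E'
from h import *
s=bot.get_state();print(s)
for n in("top","scene"):
    p=get_image(n);cv2.imwrite(f"pics/{n}0.png",p["pixels"]);w=cloud(p)
    for t in["grinder","dial","dial_top","pointer_tip","tall_post_top","low_post_top","bolt","bolt_end","washer","file","oil_can","padlock"]:
        for o in outline_of(t,p)[:2]:
            m=w[o["pixels"]]
            if len(m):print(n,t,round(o["confidence"],2),o["box"],np.nanmedian(m,0).round(3),np.nanmin(m,0).round(3),np.nanmax(m,0).round(3))
E
```

```text
{'time_s': 0.0, 'qpos': array([ 1.04588776e+00,  1.59065590e-01,  1.59822186e+00, -1.64757895e-05,
        1.38618217e+00, -2.10129042e-01]), 'qd': array([-0.00151084, -0.00125067,  0.00095584, -0.00051081, -0.00125874,
        0.00111062]), 'tau': array([ 9.19190757e-05, -3.85554171e+01, -3.22110379e+01,  7.01055047e-02,
        3.76899750e-02, -1.35542687e-04]), 'position': array([0.17776196, 0.5462111 , 0.23061479]), 'orientation': array([-3.13975359e+00, -3.75675747e-04,  2.82681582e+00]), 'force': array([-0.50219931,  0.56085049, -0.12973632]), 'moment': array([-0.00964651,  0.02474192,  0.00536574]), 'finger_force': 0.0, 'opening': 0.09180014116499158}
top grinder 0.92 [228.0, 144.5, 559.4, 296.0] [ 0.562 -0.131  0.013] [ 0.395 -0.537 -0.003] [0.729 0.183 0.222]
top dial 0.93 [302.9, 205.8, 347.8, 247.7] [ 0.534 -0.033  0.062] [ 0.488 -0.087  0.011] [0.585 0.016 0.067]
top dial_top 0.66 [301.6, 200.2, 346.1, 251.2] [ 0.535 -0.033  0.062] [ 0.486 -0.085  0.01 ] [0.59  0.015 0.067]
top dial_top 0.57 [350.3, 111.2, 380.6, 147.9] [ 0.748 -0.129  0.08 ] [ 0.731 -0.176 -0.002] [ 0.81
[... 1801 characters left out ...]
012] [ 0.613 -0.047  0.062]
scene bolt 0.82 [342.9, 226.3, 377.8, 249.2] [0.511 0.091 0.04 ] [0.493 0.035 0.013] [0.526 0.112 0.043]
scene bolt_end 0.81 [340.9, 223.8, 375.2, 244.4] [0.511 0.089 0.04 ] [0.49  0.025 0.013] [0.526 0.112 0.043]
scene bolt_end 0.46 [193.5, 215.0, 225.3, 269.4] [ 0.77  -0.121  0.072] [ 0.697 -0.242  0.002] [ 0.79  -0.108  0.124]
scene file 0.64 [272.7, 161.2, 373.9, 201.9] [ 0.402 -0.133  0.013] [ 0.349 -0.3   -0.001] [0.449 0.01  0.029]
scene oil_can 0.66 [195.7, 214.0, 226.0, 270.8] [ 0.77  -0.122  0.07 ] [ 0.694 -0.242  0.   ] [ 0.79  -0.108  0.124]
scene padlock 0.9 [258.8, 261.7, 288.2, 294.9] [ 0.71  -0.     0.022] [ 0.673 -0.038 -0.002] [0.751 0.033 0.028]
```

View pics/top0.png

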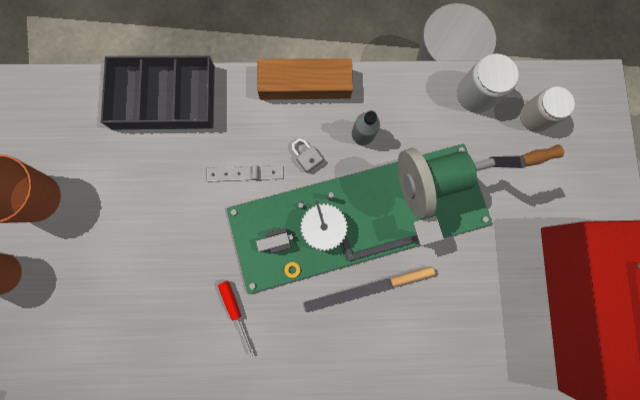

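View pics/scene0.png

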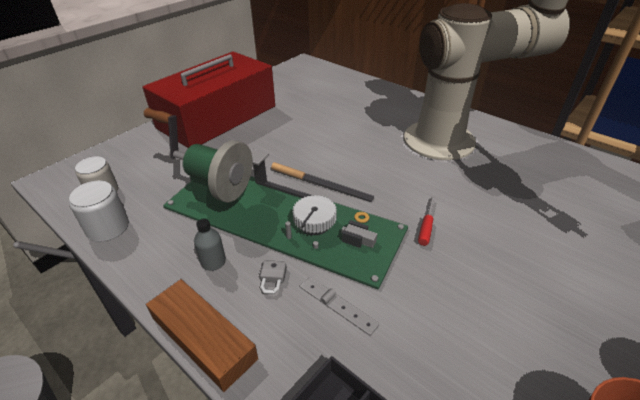

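The top view shows the dial at (324,227), its pointer running to (318,203), and posts at (301,206) and (331,196). In the scene view the tall post is at (289,230), which matches world (0.609,-0.052). So the tall post is on the wheel side, and the dial needs a clockwise turn. Next I'll get the exact geometry.

```bash
cat > geo.py <<'E'
from h import *
def dial():
    for n in("top","scene"):
        p=get_image(n);w=cloud(p)
        k=[o for o in outline_of("dial",p)][:1]
        near=np.hypot(w[...,0]-.536,w[...,1]+.034)<.075
        m=near&(w[...,2]>.054)&(w[...,2]<.068)
        q=w[m]; c,r=cv2.minEnclosingCircle(q[np.hypot(q[:,0]-.536,q[:,1]+.034)<.053][:,:2].astype(np.float32))
        print(n,"dial",q[:,:3].mean(0).round(4),np.median(q[:,2]).round(4),np.round(c,4),round(r,4))
        dark=m&(p["pixels"].max(-1)<110); d=w[dark]; d=d[(np.hypot(d[:,0]-c[0],d[:,1]-c[1])>.012)&(np.hypot(d[:,0]-c[0],d[:,1]-c[1])<.045)]
        if len(d): v=d.mean(0)[:2]-c; print(" pointer ang",np.arctan2(v[1],v[0]).round(3),len(d))
        # steel posts
        b=p["pixels"].astype(int)
        s=np.isfinite(w[...,2])&(np.abs(np.hypot(w[...,0]-c[0],w[...,1]-c[1])-.072)<.012)&(w[...,0]>.57)&(w[...,2]>.02)
        for lo,hi in((.02,.032),(.045,.065)):
            t=w[s&(w[...,2]>lo)&(w[...,2]<hi)]
            if len(t):print(" post",lo,t.mean(0).round(4),np.arctan2(t[:,1].mean()-c[1],t[:,0].mean()-c[0]).round(3),len(t))
        near=(np.abs(w[...,0]-.51)<.05)&(np.abs(w[...,1]-.08)<.06)&(w[...,2]>.03)
        q=w[near]
        rr=cv2.minAreaRect(q[:,:2].astype(np.float32));print(" bolt+guide rect",rr,q[:,2].max().round(3)); print(cv2.boxPoints(rr).round(4).tolist())
        g=outline_of("grinder",p)[0]["pixels"]&(np.abs(w[...,2]-.012)<.004)&(b[...,1]>b[...,2]+20)&(w[...,1]>-.6)
        print(" plate rect",cv2.minAreaRect(w[g][:,:2].astype(np.float32)))
        cv2.imwrite(f"pics/{n}_c.png",cv2.resize(p["pixels"][180:290,240:400] if n=="top" else p["pixels"][180:290,260:420],None,fx=5,fy=5,interpolation=cv2.INTER_CUBIC))
if __name__=="__main__": dial()
E
python3 geo.py
```

```text
top dial [ 0.536  -0.0334  0.062 ] 0.062 [ 0.537  -0.0339] 0.0515
 pointer ang 0.308 30
 post 0.02 [0.5898 0.0035 0.0258] 0.617 27
 post 0.045 [ 0.6045 -0.0509  0.0567] -0.246 26
 bolt+guide rect ((0.507572591304779, 0.07379914075136185), (0.04596521332859993, 0.07973891496658325), 14.671106338500977) 0.046
[[0.47519999742507935, 0.10649999976158142], [0.49540001153945923, 0.029400000348687172], [0.539900004863739, 0.041099999099969864], [0.5196999907493591, 0.11819999665021896]]
 plate rect ((0.5621123909950256, -0.11894544959068298), (0.1989411562681198, 0.5781588554382324), 14.502272605895996)
scene dial [ 0.5427 -0.0323  0.0629] 0.0634 [ 0.5379 -0.0354] 0.0513
 pointer ang 0.264 23
 post 0.02 [ 0.5993 -0.0129  0.0263] 0.35 43
 post 0.045 [ 0.6087 -0.0522  0.0549] -0.233 40
 bolt+guide rect ((0.5096842050552368, 0.07153698056936264), (0.048471175134181976, 0.07944054156541824), 12.147254943847656) 0.047
[[0.47760000824928284, 0.10530000180006027], [0.4943000078201294, 0.02759999968111515], [0.541700005531311, 0.03779999911785126], [0.5249999761581421, 0.11550000309944153]]
 plate rect ((0.5662548542022705, -0.12027943134307861), (0.19957903027534485, 0.577322244644165), 14.553951263427734)
```

View pics/top_c.png

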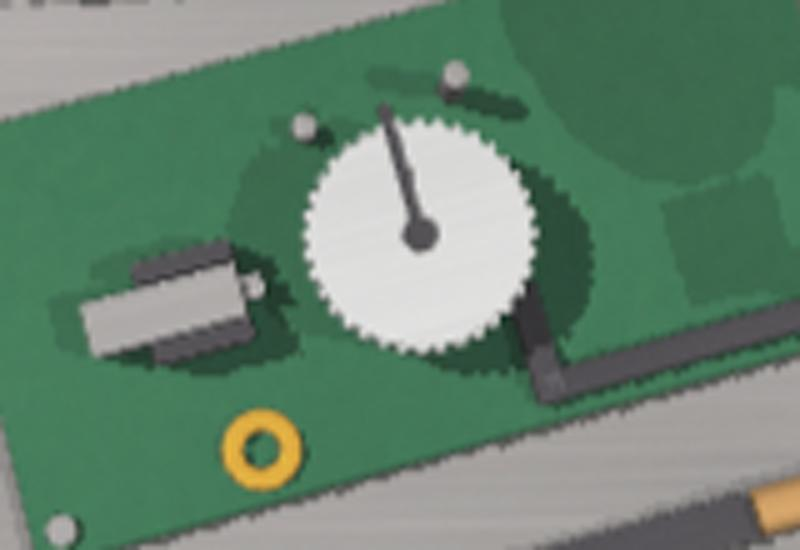

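The yaw is about 0.253 and the dial axis is at about (0.5365, -0.0338). The tall post is at the -0.5 detent, so I'll drag clockwise, pressing on the robot side of the dial.

>>> apply_moves(
  increments=[-1, 0.55, -1, -0.15, 0, 0, 0.19, -1, 0.55, -1, -0.15, 0, 0, 0.19, -1, 0.55, -1, -0.15, 0, 0, 0.19, -1, 0.55, -1, -0.15, 0, 0, 0.19, -1, 0.55, -1, -0.15, 0, 0, 0.19, -1, 0.55, -1, -0.15, 0, 0, 0.19, -1, 0.55, -1, -0.15, 0, 0, 0.19, -1, 0.55, -1, -0.15, 0, 0, 0.19],
)

```text
time_s: 2.4
position: [0.2664, 0.386, 0.2076]
orientation: [3.141, 0.0, 2.98]
force: [-0.0, 0.8, -0.5]
opening: 0.0302
finger_force: 0.0
```

>>> apply_moves(
  increments=[-1, 0.55, -1, -0.15, 0, 0, 0.19, -1, 0.55, -1, -0.15, 0, 0, 0.19, -1, 0.55, -1, -0.15, 0, 0, 0.19, -1, 0.55, -1, -0.15, 0, 0, 0.19, -1, 0.55, -1, -0.15, 0, 0, 0.19, -1, 0.55, -1, -0.15, 0, 0, 0.19, -1, 0.55, -1, -0.15, 0, 0, 0.19, -1, 0.55, -1, -0.15, 0, 0, 0.19],
)

```text
time_s: 3.2
position: [0.3545, 0.2259, 0.1837]
orientation: [3.141, 0.001, 3.132]
force: [0.1, -0.3, -0.5]
opening: 0.0002
finger_force: 0.0
```

>>> apply_moves(
  increments=[-1, 0.55, -1, -0.15, 0, 0, 0.19, -1, 0.55, -1, -0.15, 0, 0, 0.19, -1, 0.55, -1, -0.15, 0, 0, 0.19, -1, 0.55, -1, -0.15, 0, 0, 0.19, -1, 0.55, -1, -0.15, 0, 0, 0.19, -1, 0.55, -1, -0.15, 0, 0, 0.19, -1, 0.55, -1, -0.15, 0, 0, 0.19, -1, 0.55, -1, -0.15, 0, 0, 0.19],
)

```text
time_s: 4.0
position: [0.4425, 0.0658, 0.1596]
orientation: [-3.142, 0.0, -3.0]
force: [-0.1, 1.5, -0.4]
opening: 0.0001
finger_force: 0.0
```

>>> apply_moves(
  increments=[-1, 0.55, -1, -0.15, 0, 0, 0.19, -1, 0.55, -1, -0.15, 0, 0, 0.19, -1, 0.55, -1, -0.15, 0, 0, 0.19, -1, 0.55, -1, -0.15, 0, 0, 0.19, -1, 0.55, -1, -0.15, 0, 0, 0.19, -1, 0, 0, 0, 0, 0, 0],
)

```text
time_s: 4.6
position: [0.4979, -0.0352, 0.1446]
orientation: [-3.141, 0.0, -2.908]
force: [-0.9, 0.5, 0.1]
opening: 0.0006
finger_force: 0.0
```

>>> apply_moves(
  increments=[-1, 0.48, -0.3, -0.7, 0, 0, 0.19, -1, 0, 0, -1, 0, 0, 0, -1, 0, 0, -0.8, 0, 0, 0, -1, 0, 0, -0.4, 0, 0, 0, -1, 0, 0, -0.1, 0, 0, 0, -1, 0, 0, 0, 0, 0, 0],
)

```text
time_s: 5.2
position: [0.5067, -0.039, 0.085]
orientation: [-3.142, 0.0, -2.886]
force: [-0.3, 0.4, 0.4]
opening: 0.0004
finger_force: 0.0
```

>>> apply_moves(
  increments=[-1, 0, 0, -0.15, 0, 0, 0, -1, 0, 0, -0.1, 0, 0, 0, -1, 0, 0, 0, 0, 0, 0],
)

```text
time_s: 5.5
position: [0.5067, -0.0393, 0.0797]
orientation: [-3.141, 0.0, -2.886]
force: [0.2, -0.2, 0.0]
opening: 0.0003
finger_force: 0.0
```

>>> apply_moves(
  increments=[-1, 0, 0, -0.1, 0, 0, 0, -1, 0, 0, -0.06, 0, 0, 0, -1, 0, 0, 0, 0, 0, 0],
)

```text
time_s: 5.8
position: [0.5069, -0.0394, 0.077]
orientation: [-3.141, 0.0, -2.886]
force: [-2.6, 0.3, 5.8]
opening: 0.0004
finger_force: 3.1
```

>>> apply_moves(
  increments=[-1, 0, 0, -0.1, 0, 0, 0, -1, 0, 0, 0, 0, 0, 0, -1, -0.015, 0.1, 0, 0, 0, -0.69, -1, -0.01, 0.1, 0, 0, 0, -0.69, -1, 0, 0.1, 0, 0, 0, -0.69],
)

```text
time_s: 6.3
position: [0.5079, -0.0347, 0.0761]
orientation: [-3.138, 0.004, -3.096]
force: [-0.5, -2.8, 6.8]
opening: 0.0001
finger_force: 3.6
```

```bash
python3 geo.py | grep -v -e bolt -e plate -e '\[\['
```

```text
top dial [ 0.6067 -0.0522  0.0576] 0.0579 [0. 0.] 0.0
scene dial [ 0.5455 -0.0323  0.0604] 0.0605 [ 0.5376 -0.0356] 0.0514
 pointer ang 2.746 100
 post 0.02 [ 0.5985 -0.0109  0.0258] 0.386 44
 post 0.045 [ 0.6086 -0.0524  0.0545] -0.233 40
```

View pics/scene_c.png

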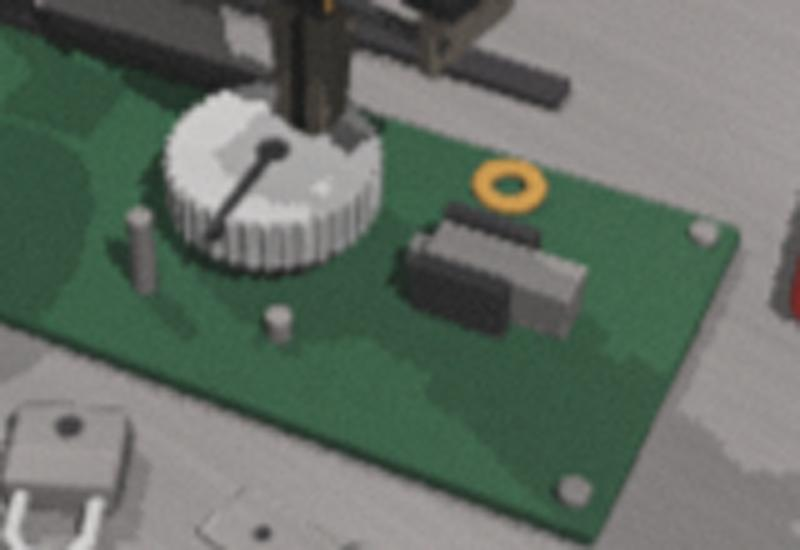

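The finger is pressing the dial at about 7 N. The pointer tip is at (213,230) in the crop, between the posts and moving toward the tall one at (140,220). I'll keep dragging.

>>> apply_moves(
  increments=[-1, 0.006, 0.1, 0, 0, 0, -0.69, -1, 0.014, 0.1, 0, 0, 0, -0.69, -1, 0.02, 0.1, 0, 0, 0, -0.69, -1, 0.025, 0.1, 0, 0, 0, -0.69, -1, 0.035, 0.1, 0, 0, 0, -0.69, -1, 0, 0, 0, 0, 0, 0],
)

```text
time_s: 7.2
position: [0.5101, -0.0239, 0.0762]
orientation: [-3.141, 0.005, 2.843]
force: [0.1, -0.3, 7.3]
opening: 0.0003
finger_force: 3.6
```

```bash
python3 geo.py >/dev/null 2>&1; cp pics/scene_c.png pics/s2.png
```

```text
(no output)
```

View pics/s2.png

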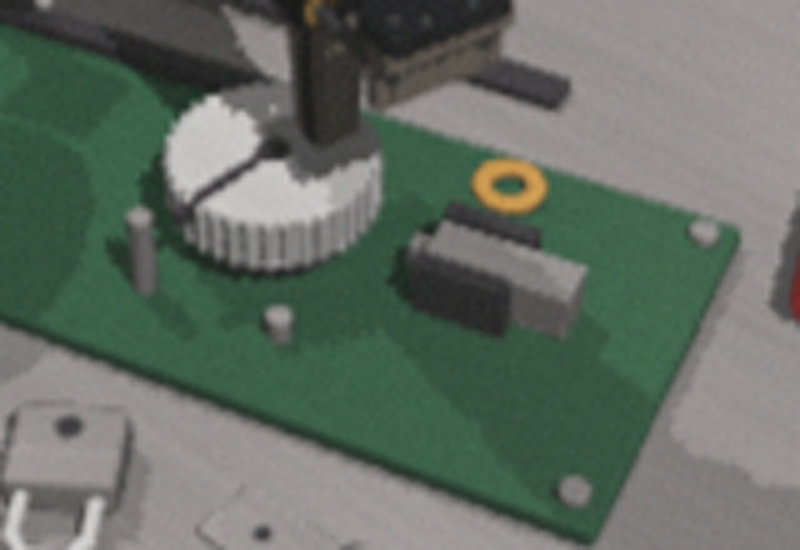

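>>> apply_moves(
  increments=[-1, 0, 0, 0.3, 0, 0, 0, -1, 0, 0, 1, 0, 0, 0, -1, 0, 0, 1, 0, 0, 0, -1, -0.1, 0.9, 0.4, 0, 0, 0.6, -1, -0.1, 0.95, 0, 0, 0, 0.6, -1, -0.1, 0.95, 0, 0, 0, 0.6, -1, -0.1, 0.95, 0, 0, 0, 0.6, -1, -0.1, 0.95, 0, 0, 0, 0.6],
)

```text
time_s: 8.3
position: [0.4977, 0.0715, 0.1282]
orientation: [3.141, -0.001, -3.136]
force: [-0.6, 0.7, -0.8]
opening: 0.0004
finger_force: 0.0
```

>>> apply_moves(
  increments=[-1, -0.12, 0.95, 0, 0, 0, 0.6, -1, -0.12, 0.95, 0, 0, 0, 0.6, -1, -0.12, 0.95, 0, 0, 0, 0.6, -1, -0.12, 0.8, 0, 0, 0, 0.6, -1, 0, 0, 0, 0, 0, 0],
)

```text
time_s: 8.8
position: [0.4878, 0.1451, 0.1281]
orientation: [3.141, -0.001, -2.896]
force: [0.4, -0.3, 0.0]
opening: 0.0004
finger_force: 0.0
```

```bash
python3 geo.py ; cp pics/scene_c.png pics/s3.png
```

```text
top dial [ 0.536  -0.0335  0.0619] 0.0619 [ 0.5371 -0.0337] 0.0519
 pointer ang -0.233 24
 post 0.02 [0.5898 0.0035 0.0256] 0.615 27
 post 0.045 [ 0.6043 -0.0506  0.0559] -0.246 28
 bolt+guide rect ((0.499391108751297, 0.08778706192970276), (0.07875873148441315, 0.10442196577787399), 0.04704379662871361) 0.479
[[0.46000000834465027, 0.14000000059604645], [0.460099995136261, 0.03550000116229057], [0.5388000011444092, 0.035599999129772186], [0.5386999845504761, 0.14000000059604645]]
 plate rect ((0.5620598196983337, -0.11911678314208984), (0.19871556758880615, 0.5783217549324036), 14.47840690612793)
scene dial [ 0.5428 -0.0326  0.0629] 0.0633 [ 0.5375 -0.0366] 0.052
 pointer ang -2.966 51
 post 0.02 [ 0.5992 -0.0131  0.026 ] 0.364 43
 post 0.045 [ 0.6087 -0.0522  0.0548] -0.215 40
 bolt+guide rect ((0.5049565434455872, 0.08674456179141998), (0.0681193470954895, 0.11193918436765671), 9.087306022644043) 0.479
[[0.4625000059604645, 0.13660000264644623], [0.48019999265670776, 0.026100000366568565], [0.5473999977111816, 0.03689999878406525], [0.529699981212616, 0.14740000665187836]]
 plate rect ((0.5684376955032349, -0.11995577812194824), (0.19722358882427216, 0.5792820453643799), 15.061320304870605)
```

View pics/s3.png

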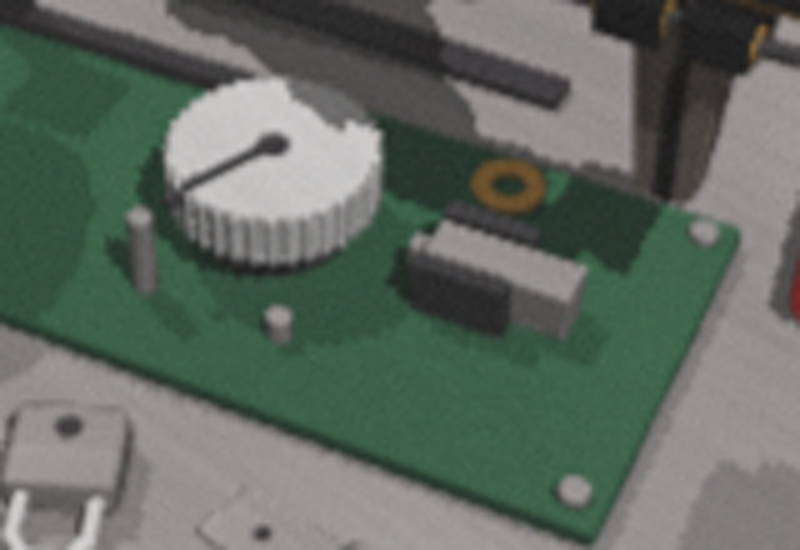

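The pointer angle is -0.233, against -0.246 for the tall post, so the dial has settled there. Next I lower the finger just outside the bolt end.

>>> apply_moves(
  increments=[-1, 0.1, 0, -1, 0, 0, 0, -1, 0, 0, -1, 0, 0, 0, -1, 0, 0, -1, 0, 0, 0, -1, 0, 0, -0.9, 0, 0, 0, -1, 0, 0, -0.4, 0, 0, 0, -1, 0, 0, -0.1, 0, 0, 0, -1, 0, 0, 0, 0, 0, 0],
)

```text
time_s: 9.8
position: [0.4909, 0.1435, 0.0408]
orientation: [-3.141, 0.0, -2.899]
force: [-0.1, 0.4, 1.6]
opening: 0.0004
finger_force: 0.0
```

>>> apply_moves(
  increments=[-1, 0, 0, -0.1, 0, 0, 0, -1, 0.04, -0.145, 0, 0, 0, 0, -1, 0.04, -0.145, 0, 0, 0, 0, -1, 0.04, -0.145, 0, 0, 0, 0, -1, 0.04, -0.145, 0, 0, 0, 0, -1, 0.04, -0.145, 0, 0, 0, 0, -1, 0.04, -0.145, 0, 0, 0, 0],
)

```text
time_s: 10.5
position: [0.4954, 0.126, 0.0384]
orientation: [-3.142, 0.0, -2.898]
force: [-1.0, -0.6, -0.2]
opening: 0.0002
finger_force: 0.0
```

>>> apply_moves(
  increments=[-1, 0.04, -0.145, 0, 0, 0, 0, -1, 0.04, -0.145, 0, 0, 0, 0, -1, 0.025, -0.1, 0, 0, 0, 0, -1, 0, 0, 0, 0, 0, 0],
)

```text
time_s: 10.9
position: [0.4975, 0.1183, 0.0384]
orientation: [-3.141, -0.0, -2.899]
force: [-0.3, -0.3, 0.4]
opening: 0.0008
finger_force: 0.4
```

>>> apply_moves(
  increments=[-1, 0.025, -0.1, 0, 0, 0, 0, -1, 0.025, -0.1, 0, 0, 0, 0, -1, 0.025, -0.1, 0, 0, 0, 0, -1, 0, 0, 0, 0, 0, 0],
)

```text
time_s: 11.3
position: [0.499, 0.1122, 0.0384]
orientation: [-3.141, -0.0, -2.899]
force: [0.2, 0.4, -0.2]
opening: 0.0003
finger_force: 0.5
```

>>> apply_moves(
  increments=[-1, 0.025, -0.1, 0, 0, 0, 0, -1, 0.025, -0.1, 0, 0, 0, 0, -1, 0, 0, 0, 0, 0, 0],
)

```text
time_s: 11.6
position: [0.5, 0.1082, 0.0384]
orientation: [-3.141, 0.0, -2.899]
force: [-0.9, -0.1, 0.4]
opening: 0.0005
finger_force: 0.5
```

```bash
python3 geo.py >/dev/null; cp pics/scene_c.png pics/s4.png; python3 -c "from h import *;s=bot.get_state();print(s['force'],s['position'])"
```

```text
[ 0.44468693 -0.06094746 -0.19309262] [0.5000235  0.108345   0.03840831]
```

View pics/s4.png

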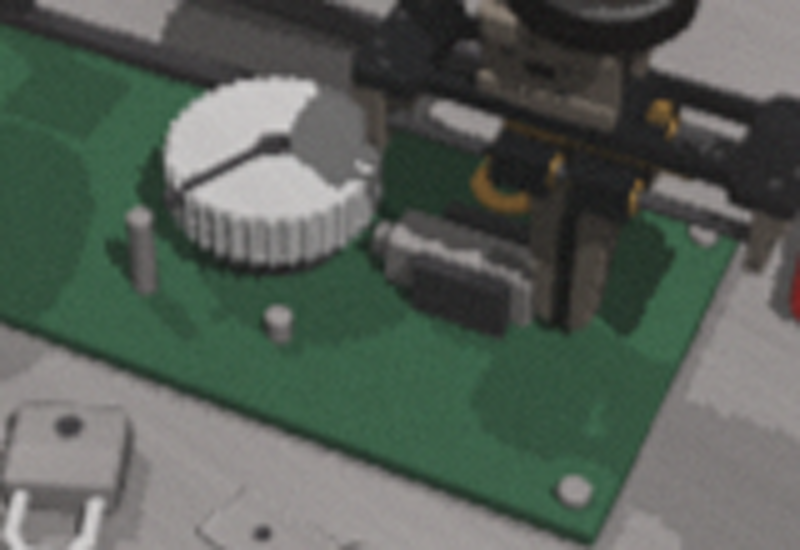

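The bolt has slid in, with its nose now at (383,238) near the dial. I'll continue until it hits the stop.

>>> apply_moves(
  increments=[-1, 0.025, -0.1, 0, 0, 0, 0, -1, 0.025, -0.1, 0, 0, 0, 0],
)

```text
time_s: 12.1
position: [0.5002, 0.1076, 0.0384]
orientation: [3.135, 0.0, -2.9]
force: [-3.9, 20.7, 4.7]
opening: 0.0005
finger_force: 10.2
```

>>> apply_moves(
  increments=[-1, 0.013, -0.05, 0, 0, 0, 0, -1, 0.013, -0.05, 0, 0, 0, 0],
)

```text
time_s: 12.3
position: [0.5002, 0.1075, 0.0385]
orientation: [3.132, 0.0, -2.901]
force: [-4.3, 25.4, 4.8]
opening: 0.0004
finger_force: 12.8
```

>>> apply_moves(
  increments=[-1, -0.1, 0.4, 0, 0, 0, 0, -1, -0.25, 1, 0, 0, 0, 0, -1, -0.15, 0.6, 0, 0, 0, 0, -1, 0, 0, 1, 0, 0, 0, -1, 0, 0, 1, 0, 0, 0, -1, 0, 0.5, 1, 0, 0, 0, -1, 0, 1, 1, 0, 0, 0, -1, 0, 1, 1, 0, 0, 0],
)

```text
time_s: 13.1
position: [0.4915, 0.1928, 0.1393]
orientation: [-3.141, 0.0, -2.899]
force: [0.6, -0.1, 0.2]
opening: 0.0005
finger_force: 0.0
```

>>> apply_moves(
  increments=[-1, 0, 1, 0, 0, 0, 0, -1, 0, 1, 0, 0, 0, 0, -1, 0, 1, 0, 0, 0, 0, -1, 0, 1, 0, 0, 0, 0, -1, 0, 1, 0, 0, 0, 0, -1, 0, 0, 0, 0, 0, 0],
)

```text
time_s: 13.7
position: [0.4913, 0.2941, 0.1384]
orientation: [3.141, 0.0, -2.896]
force: [0.4, -0.7, -1.2]
opening: 0.0004
finger_force: 0.0
```

```bash
python3 geo.py; python3 - <<'E'
from h import *
p=get_image("top");w=cloud(p);c=np.array([.5365,-.0338]);a=.253
d=w[...,:2]-c;x=d[...,0]*np.cos(a)+d[...,1]*np.sin(a);y=-d[...,0]*np.sin(a)+d[...,1]*np.cos(a)
m=(abs(x)<.010)&(y>.055)&(y<.2)&(abs(w[...,2]-.039)<.006);print(np.percentile(y[m],[0,2,98,100]))
cv2.imwrite("pics/t5.png",cv2.resize(p["pixels"][180:290,240:400],None,fx=5,fy=5))
E
```

```text
top dial [ 0.536  -0.0334  0.062 ] 0.0621 [ 0.5369 -0.0334] 0.0519
 pointer ang -0.242 24
 post 0.02 [0.5899 0.0035 0.025 ] 0.609 27
 post 0.045 [ 0.6044 -0.0508  0.0564] -0.253 26
 bolt+guide rect ((0.5118738412857056, 0.05715100094676018), (0.045990630984306335, 0.07850155234336853), 14.554670333862305) 0.047
[[0.4797999858856201, 0.08940000087022781], [0.49950000643730164, 0.013399999588727951], [0.5440000295639038, 0.024900000542402267], [0.5242999792098999, 0.10090000182390213]]
 plate rect ((0.5623074769973755, -0.11922502517700195), (0.19905522465705872, 0.5788506269454956), 14.482657432556152)
scene dial [ 0.5427 -0.0325  0.063 ] 0.0634 [ 0.5363 -0.035 ] 0.052
 pointer ang -0.236 24
 post 0.02 [ 0.5991 -0.0138  0.0258] 0.327 44
 post 0.045 [ 0.6088 -0.0521  0.0552] -0.231 39
 bolt+guide rect ((0.5137102007865906, 0.055754587054252625), (0.049280207604169846, 0.07601851969957352), 12.280097007751465) 0.046
[[0.4814999997615814, 0.0877000018954277], [0.4977000057697296, 0.013399999588727951], [0.5458999872207642, 0.023900000378489494], [0.529699981212616, 0.09809999912977219]]
 plate rect ((0.5674759149551392, -0.11977475881576538), (0.1970503032207489, 0.5774827003479004), 14.588447570800781)
[0.0561419  0.06101871 0.13210111 0.13336849]
```

View pics/t5.png

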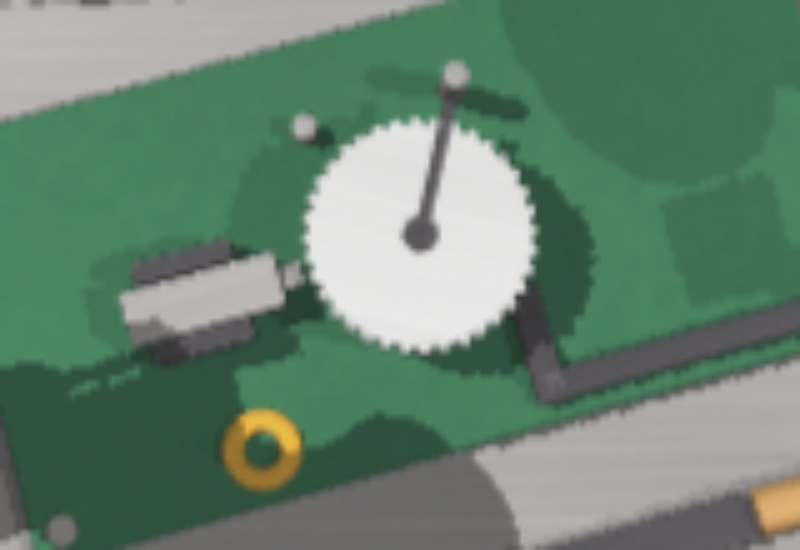

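The pointer ends at (452,92), right opposite the tall post. The bolt end is 133 mm from the dial axis, which is fully home, and the washer hasn't moved. The arm is clear, so I'm handing in.

```bash
python3 -c "from bench import workorder;print(workorder.finish_job())"
```

```text
the job is handed in; nothing more can be done
None
```

I dragged the dial one click clockwise so its pointer sits opposite the tall post, then pushed the lock bolt fully home (end face 133 mm from the dial axis). The arm is clear and I handed the job in at about 14 s; I got no verdict back.

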